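# Index the sprocket fixture to the marked station and lock it

### The job

Clear the loose spanner off the sprocket and lay it flat in the red tool tray; then turn the sprocket by its black grip bar, click by click, until its red tooth sits at the red post, clicked home. Then turn the orange key clockwise, feeling for the place where the lock drops in and the green pin pops up. Let go, and leave the other things on the bench where they are.

Things in the scene. Friction and masses are not known exactly. Their poses are not given: they have to be found in the camera images.
- fixture: Index fixture, bolted down: grey base plate 250 (x) by 370 (y) by 18 mm, with a round steel drum (radius 80, top at z 43 mm) that carries the sprocket dial at x 0, y +75 mm, and a yellow lock box 84 by 84 mm (top at z 50 mm) at x 0, y -125 mm. Origin: centre of the plate's underside. Its yaw varies by up to 0.3 rad.
- dial (a joint): Dial angle (rad), counter-clockwise from above positive. A click every 0.5236 rad (30 deg), at its multiples; at 0 the red tooth points to the fixture's -y, at +1.571 to its +x, at -1.571 to its -x. Starts at 0; stops at +-2.3. A click peaks at about 0.3 N m, then the dial snaps on; let go, it centres itself within 0.03 rad. The red post is 2 or 4 clicks away, one way or the other.
- dial_grip (a point): Grip point of the black bar, on the dial's vertical axis, 87 mm above the bench. The bar: 70 mm long along the dial's y, 16 thick (x), 65 to 101 mm above the bench, over the aluminium sprocket (radius 108 with teeth, top face at 53 mm) and a hub (radius 27, top at 65). Its frame turns with the dial; -y points to the red tooth.
- red_tooth (a point): The red painted tooth at the sprocket's rim, 104 mm from the dial axis, on the top face (53 mm above the bench); a red stripe leads to it. It lies 24 mm (horizontally) from the red post when clicked home there.
- red_post: Post with a red cap at the sprocket's rim, 128 mm from the dial axis: radius 11 to 14 mm, its foot on the base plate, its top 80 mm above the bench. It marks the wanted station, 2 or 4 clicks from the tooth's start; it changes places with the other three posts. Fixed. Origin: centre of its foot.
- green_post: Same post, green cap: another station (the four stand at 2 and 4 clicks, both ways). Fixed.
- white_post: Same post, white cap. Fixed.
- blue_post: Same post, blue cap. Fixed.
- spanner: Loose ring spanner, blue shank and dark ring ends, 150 mm long along its x, shank 14 mm wide and 9 mm thick, ring ends of 30 mm diameter and 10 mm thick, 0.16 kg. It starts flat on the sprocket's top face, about 83 mm from the dial axis. Origin: centre of its underside; grip it across the shank (along its y).
- tray: Red open tool tray, fixed to the bench: 215 (x) by 135 (y) by 32 mm outside, walls and floor 5 mm. Origin: centre of its underside. It stands left or right of the fixture; the spanner lies in it along its x.
- key (a joint): Key angle (rad), clockwise from above positive. At 0 its handle lies along the fixture's x. Turns from -0.4 to 1.25; starts between -0.3 and 0.05; friction about 0.06 N m. The lock drops in at one hidden angle between 0.5 and 1.0, different every time; just before it the key is drawn in, and once dropped in the key is held firmly and will not turn on.
- key_grip (a point): Point to grip the orange key handle, on the key's vertical axis, 94 mm above the bench. The handle is 68 mm long along the key's x, 12 mm thick (along its y), from 75 to 109 mm above the bench. Its frame turns with the key.
- tell_tale (a joint): Rise of the green tell-tale pin (12 mm diameter, in the lock box's top, at the fixture's x -31, y -94 mm), m: 0 = flush, unlocked; 0.0075 = popped up, the lock has dropped in. The lock lifts it; it cannot be moved by hand.
- case: Black and yellow socket case lying flat, 200 by 125 by 50 mm, on the other side from the tray. Bystander. Origin: centre of its underside, as for all of the bystanders.
- battery: Black and yellow battery pack, 50 (x) by 75 (y) by 50 mm, standing on the fixture's base plate behind the lock. Bystander.
- spray_can: Blue spray can, radius 33, 190 mm tall, behind the fixture. Bystander.
- bolt_jar: Amber jar, radius 37, 100 mm tall, behind the fixture. Bystander.
- mallet: Rubber mallet lying on the bench at the back left: head 95 long and 56 mm thick at its origin, handle 190 mm along its +y. Bystander.
- drill: Cordless drill lying on its side at the back right, 210 by 190 by 62 mm. Bystander.
- tape: Yellow tape measure, 68 mm wide, 34 mm tall, lying on the fixture's base plate in front of the lock. Bystander.

How it is judged:
On the way, in this order (a step that is already met when the one before it is completed fails the run):
1. the spanner lies flat in the tray (x of spanner in the frame of tray between -0.04 and 0.04 m and y of spanner in the frame of tray between -0.055 and 0.055 m and z of spanner in the frame of tray below 0.015 m and angle between spanner's own z axis and vertical below 0.12 rad and contact force between spanner and the fingers below 0.1 N), for 0.2 s.
2. the red tooth sits at the red post, clicked home (horizontal distance between red_tooth and red_post below 0.03 m and velocity of joint dial between -0.1 and 0.1 rad/s), for 0.3 s.
3. the lock has dropped in and the green pin is up (value of joint tell_tale above 0.006 m), for 0.2 s.
At the end, for the whole second after the job is handed in: Spanner at rest flat in the tray (centre within 40 mm along and 55 mm across of the tray centre, tilt under 0.12 rad, underside under 15 mm above the tray foot); red tooth under 30 mm from the red post axis (about 0.14 rad), dial at rest; green pin up more than 6 mm (all of step 2 and x of spanner in the frame of tray between -0.04 and 0.04 m and y of spanner in the frame of tray between -0.055 and 0.055 m and z of spanner in the frame of tray below 0.015 m and angle between spanner's own z axis and vertical below 0.12 rad and value of joint tell_tale above 0.006 m and linear speed of spanner below 0.02 m/s); the robot touches nothing.
It fails at once if another thing on the bench is shifted by more than 30 mm (distance of any of case, battery, spray_can, bolt_jar, mallet, drill, tape from where it was at the start of the episode above 0.03 m).
It also fails if it takes over 72 s, if anything falls off the work surface, if the arm or the gripper's body presses on something with over 40 N, if the wrist force passes 120 N, or if a joint passes its speed limit or range.

### The arm

A 7-joint arm with a two-finger parallel gripper is mounted at the origin on the work surface. World frame = base frame: x ahead of the robot, y to its left, z up, the work surface at z = 0. Lengths are in m, angles in rad, forces in N, time in s.
With the tool pointing down it reaches from about 0.4 to 0.875 m from the base axis. Payload 19.3 kg.
Tool frame: the origin (TCP) lies at the very end of the fingers, on their centre line; the grasp point (between the pads) lies 19 mm behind it; z points along the fingers, y is the line along which they close (so a half turn about z gives the same grasp; the last joint's range is limited). The gripper opens to 85 mm and grips with 20 to 120 N. Pads are 22 mm wide; open, the fingers measure 114 mm over their backs; the gripper's body (76 mm by 85 mm) begins 54 mm behind the grasp point. The pads swing forward as they close: fully open they stand 13 mm farther back than shut.
Start: joints at [1.279, 0.521, -0.036, 1.599, 0.021, 1.021, -0.113], TCP at [0.137, -0.61, 0.231] pointing down, gripper open.
Joint ranges: [-2.91, 2.91], [-0.3, 2.13], [-1.5, 1.42], [0.17, 2.43], [-1.26, 4.41], [0.16, 1.93], [-2.52, 2.52]. Speed limits (rad/s): [1.89, 1.89, 2.39, 2.39, 3.01, 3.01, 3.01].

### API

Orientations are given as [roll, pitch, yaw] about the fixed x, y, z axes, in that order (R = Rz(yaw) Ry(pitch) Rx(roll)).
In Python, from workcell import monitor, viewer, bot gives the robot as it stands.
- The arm moves only by the tool move_arm, never from a script. Its arguments are lists of equal length, an entry for each row: "gripper": the opening, from 0 (shut) to 1 (fully open); "linear": the shift along the tool's x, y, z in cm, a list of three; "twist": the turn about the tool's z in degrees. A call has 1 to 8 rows; each row shifts and turns the commanded pose from where the row before left it, along the tool's axes as they then stand; what a row does not reach is not made up. A row lasts 1/10 s, in which the tool goes at most 50 mm and 8.59 degrees, less where a joint would pass 70% of its speed; a pose out of reach is approached as far as the arm can. A call with a gripper value outside its range is refused whole. The fingers move at their own pace and stop on an object; "squeeze" is the grip in N (left out, the last holds). Time passes only in rows, so rows that do not move let the fingers close. It gives the time, the measured TCP pose, the force, the opening and the grip force at its end, in the units of the state.
- monitor.observe(): the state, without advancing time (a new reading comes with each control period).
- viewer.grab_frame(name): name is "side" or "top"; returns a dict with "img" (400x640x3 uint8, red, green, blue), "K" (3x3 intrinsics, pixels), "k1" (the pictures are not rectified: a ray, as slopes to the right and down, at radius r is drawn at 1 + k1 r^2 times it, then the intrinsics apply), "eye" and "rotation" of the camera in the world. Camera axes: x right, y up, looking along -z (the intrinsics and any distortion apply to the point x, -y, -z); pixel columns grow to the right and rows downward; lengths in m; the calibration is good to about 2 mm. A picture is of the moment at which its call begins. There is no depth.
- bot.job_done(): hands the job in; it is judged then, once.
The state is a dict: "clock": time; "qpos": joint angles; "qd": joint speeds; "joint_efforts": joint torques, N m; "position": TCP position; "tool_rot": TCP orientation; "force": force on the tool from outside, world axes, zero at the start; "moment": the same for the moment, N m; "grip_width": finger opening in m; "finger_force": force on a finger pad.
Only numpy, scipy, OpenCV 4.12 (cv2) and the standard library are available. Lean on these libraries where they do the work, as an engineer would, in place of code of your own. Each camera call takes 0.05 s, during which the arm holds its last target. There are 200 camera calls.

## Working session

There is one attempt and no reset: what is moved stays moved. The work goes in short steps, Python scripts to look and compute and a tool call to move; the robot and the scene stay as the last step left them, time stands still between calls to the robot, and variables do not carry over. Pictures are saved under pics/ and viewed, at most 10 in all, crops included, and the job is handed in when it is done.

Besides the shell and the picture viewer there is one more tool, called after "Request:" by a JSON object that holds its "name" and its "arguments". move_arm: Moves the arm, as the interface text tells. Its arguments: {"type":"object","properties":{"gripper":{"type":"array"},"linear":{"type":"array"},"twist":{"type":"array"},"squeeze":{"type":"number"}},"required":["gripper","linear","twist"]}

```bash
mkdir -p pics; ls; cat > h.py <<'E'
import numpy as np, cv2
from workcell import monitor, viewer, bot
def grab(n):
    f=viewer.grab_frame(n); return f
def ray(f,u,v):
    K=np.array(f["K"]); k=f["k1"]
    d=np.array([(u-K[0,2])/K[0,0],(v-K[1,2])/K[1,1]]); s=d.copy()
    for _ in range(30): s=d/(1+k*(s@s))
    r=np.array(f["rotation"])@np.array([s[0],-s[1],-1]); return np.array(f["eye"]),r
def onz(f,u,v,z):
    e,r=ray(f,u,v); return e+r*(z-e[2])/r[2]
def proj(f,p):
    c=np.array(f["rotation"]).T@(np.array(p)-np.array(f["eye"])); s=np.array([c[0],-c[1]])/-c[2]
    s=s*(1+f["k1"]*(s@s)); K=np.array(f["K"]); return np.array([K[0,0]*s[0]+K[0,2],K[1,1]*s[1]+K[1,2]])
def tri(f,a,g,b):
    e1,r1=ray(f,*a); e2,r2=ray(g,*b)
    t=np.linalg.lstsq(np.stack([r1,-r2],1),e2-e1,rcond=None)[0]
    p,q=e1+r1*t[0],e2+r2*t[1]; return (p+q)/2,np.linalg.norm(p-q)
def save(f,n): cv2.imwrite(n,cv2.cvtColor(f["img"],cv2.COLOR_RGB2BGR))
E
python3 - <<'E'
from h import *
print(monitor.observe())
for n in("top","side"):
    f=grab(n); save(f,f"pics/{n}0.png"); print(n,f["K"],f["k1"],f["eye"],f["rotation"])
E
```

```text
pics
{'clock': 0.0, 'qpos': array([ 1.27879404,  0.52200424, -0.03630088,  1.59999491,  0.02122975,
        1.02109396, -0.11280573]), 'qd': array([ 0.00064519,  0.00153095, -0.00091588,  0.0002119 ,  0.0011371 ,
       -0.00119411, -0.00106881]), 'joint_efforts': array([-2.24570875e-03, -9.27116776e+01,  1.97837390e+00, -3.69929731e+01,
        1.76861859e-02,  8.23345792e-03, -7.50287427e-05]), 'position': array([ 0.1373614 , -0.60938113,  0.23073682]), 'tool_rot': array([-3.14048379e+00,  1.17702087e-04,  2.21778973e-01]), 'force': array([ 0.42116069, -0.09722686, -0.01656048]), 'moment': array([-0.03922514,  0.00061705, -0.00260445]), 'finger_force': 0.0, 'grip_width': 0.08534182350707616}
top [[485.55908514   0.         324.64911739]
 [  0.         485.55908514 197.61252204]
 [  0.           0.           1.        ]] -0.10928283285226557 [0.40258356 0.01723648 1.2488021 ] [ 1.78568239e-01 -8.24708049e-05 -1.59221807e+00]
side [[435.66300361   0.         320.41157334]
 [  0.         435.66300361 205.23546726]
 [  0.           0.           1.        ]] 0.01026950678645867 [-0.11769088  0.65024786  0.64953773] [ 1.05731911  0.01598787 -2.33421985]
```

```bash
python3 - <<'E'
s=open('h.py').read()
s=s.replace('f=viewer.grab_frame(n); return f','f=viewer.grab_frame(n); f["rotation"]=Rot.from_euler("xyz",f["rotation"]).as_matrix(); return f').replace('import monitor','import monitor',1)
open('h.py','w').write('from scipy.spatial.transform import Rotation as Rot\n'+s)
E
```

```text
(no output)
```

View pics/top0.png

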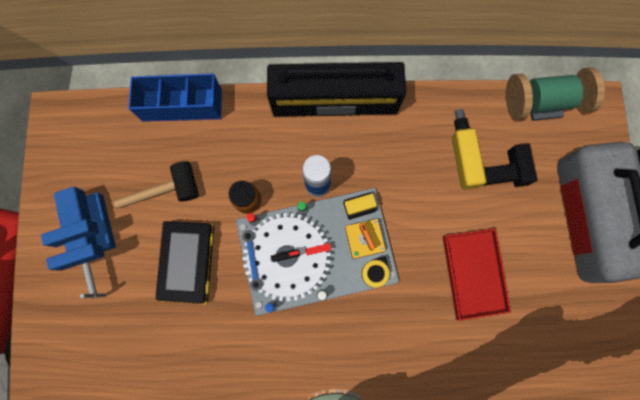

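View pics/side0.png

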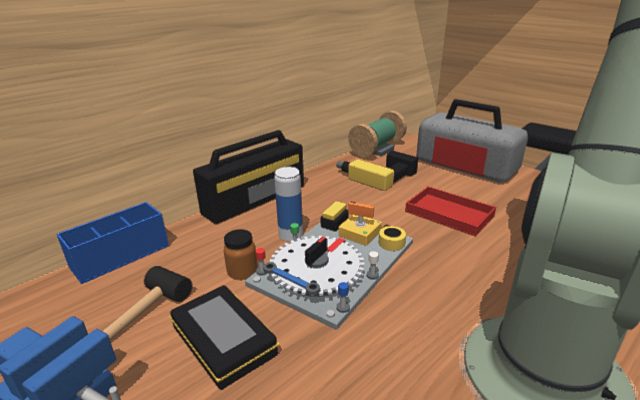

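Top view: the tray is at about (476,273) on the robot's right. The dial centre is at (288,255), with the tooth at (330,247) pointing right. The red post is at (251,217), +4 clicks away; green is (302,206), white (322,295), blue (270,308). The spanner is at (251,258) and the key at (370,236). The side view shows the same things: spanner (293,277), key (361,210), tray (450,210).

```bash
cat > m.py <<'E'
from h import *
def blobs(f,lo,hi,roi,mn=6):
    hsv=cv2.cvtColor(f["img"],cv2.COLOR_RGB2HSV); m=cv2.inRange(hsv,np.array(lo),np.array(hi))
    if lo[0]==0: m|=cv2.inRange(hsv,np.array((172,lo[1],lo[2])),np.array((180,)+tuple(hi[1:])))
    k=np.zeros_like(m); x0,y0,x1,y1=roi; k[y0:y1,x0:x1]=m[y0:y1,x0:x1]
    n,l,s,c=cv2.connectedComponentsWithStats(k)
    out=[]
    for i in range(1,n):
        if s[i,4]>=mn:
            cn=cv2.findContours((l==i).astype(np.uint8),0,2)[0][0]
            out.append((s[i,4],c[i].round(1),[np.round(a,1) for a in cv2.minAreaRect(cn)],s[i,:4]))
    return out
E
python3 - <<'E'
from m import *
R={"top":(225,180,520,325),"side":(230,170,500,330)}
for n in R:
    f=grab(n)
    for c,lo,hi in (("red",(0,150,70),(6,255,255)),("orange",(8,170,120),(17,255,255)),("blue",(100,120,60),(125,255,255)),("green",(50,120,50),(85,255,255)),("white",(0,0,215),(179,40,255)),("yellow",(20,150,100),(32,255,255)),("black",(0,0,0),(179,255,35))):
        for b in blobs(f,lo,hi,R[n]): print(n,c,*b)
E
python3 - <<'E'
from h import *
a=cv2.imread('pics/top0.png')[180:325,230:400]; b=cv2.imread('pics/side0.png')[180:325,235:420]
c=np.vstack([cv2.resize(a,(520,290*520//340)),]); 
cv2.imwrite('pics/z.png',cv2.resize(a,None,fx=4,fy=4,interpolation=cv2.INTER_CUBIC)[:, :])
cv2.imwrite('pics/z2.png',cv2.resize(b,None,fx=4,fy=4,interpolation=cv2.INTER_CUBIC))
E
```

```text
top red 65 [250.6 216.9] [array([250.7, 216.9]), array([9.4, 7.6]), np.float64(63.4)] [246 213  10   9]
top red 4693 [476.2 274.1] [array([476.4, 273.6]), array([87.1, 55.1]), np.float64(80.5)] [443 228  68  93]
top red 146 [318.1 248.8] [array([317.6, 248.6]), array([ 7.1, 24.1]), np.float64(79.2)] [306 243  24  12]
top red 46 [293.4 252.8] [array([293.1, 252.9]), array([ 4.4, 10.2]), np.float64(80.5)] [288 250  11   6]
top orange 157 [367. 236.] [array([367. , 235.8]), array([28.2,  6. ]), np.float64(64.8)] [360 223  15  27]
top blue 119 [316.5 189.1] [array([316.3, 188.8]), array([21.1,  8.6]), np.float64(3.0)] [306 184  22  10]
top blue 168 [252.1 260.2] [array([252.5, 259.9]), array([36.8,  5.5]), np.float64(80.9)] [248 242  10  37]
top blue 63 [269.3 307. ] [array([269., 307.]), array([8., 8.]), np.float64(90.0)] [265 303   9   9]
top green 58 [301.5 205.9] [array([301.5, 206. ]), array([8., 7.]), np.float64(90.0)] [298 202   8   9]
top green 9 [356. 253.] [array([356., 253.]), array([2., 2.]), np.float64(90.0)] [355 252   3   3]
top white 3342 [288.7 256.9] [array([292.6, 255.
[... 3998 characters left out ...]
([1., 4.]), np.float64(90.0)] [343 170   5   2]
side black 122 [403.2 173.4] [array([403.4, 172.8]), array([ 8.4, 23.6]), np.float64(68.7)] [394 170  22  12]
side black 742 [245.6 196.5] [array([251.4, 194.3]), array([25.8, 55.9]), np.float64(68.2)] [230 173  45  44]
side black 198 [333.2 222.2] [array([335.1, 222.3]), array([14.9, 27.4]), np.float64(76.5)] [321 212  27  19]
side black 92 [240.5 244.9] [array([240.6, 244.5]), array([ 6.1, 21.8]), np.float64(76.0)] [230 239  22  10]
side black 250 [315.2 252.6] [array([315.5, 250.5]), array([12.7, 29.7]), np.float64(45.0)] [306 239  20  27]
side black 7 [330.7 279.6] [array([330.5, 279.5]), array([1., 3.]), np.float64(90.0)] [329 279   4   2]
```

View pics/z.png

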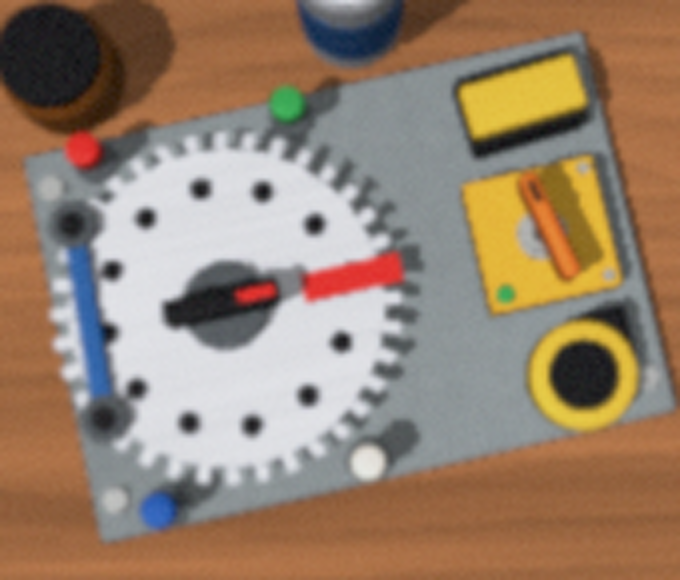

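View pics/z2.png

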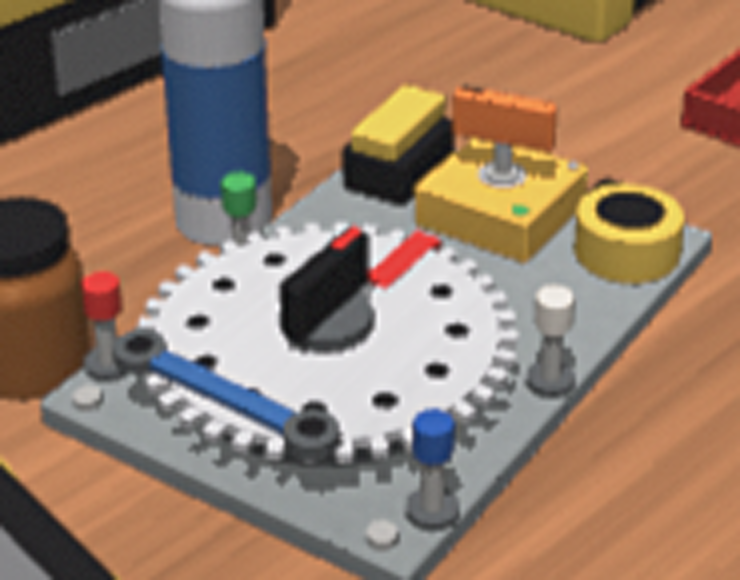

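Zooms (×4): top view – spanner ring centres (72,223) and (104,418), bar from (165,313) to (277,290), key handle centre (549,226). Side view – rings (137,348) and (312,430), key top edge from (453,90) to (556,104).

```bash
python3 - <<'E'
from m import *
t,s=grab("top"),grab("side")
T=lambda x,y:(230+x/4-.4,180+y/4-.4); S=lambda x,y:(235+x/4-.4,180+y/4-.4)
np.set_printoptions(precision=4,suppress=True)
P={}
for n,a,b in (("ringA",T(72,223),S(139,347)),("ringB",T(104,418),S(312,430)),
 ("red",T(83,148),S(101,280)),("green",T(288,103),S(238,179)),("blue",T(159,509),S(434,417)),("white",T(369,461),S(554,292)),
 ("keyfar",T(530,176),S(455,88)),("keynear",T(569,278),S(556,102)),("barred",T(256,293),S(348,237)),("shank",T(88,323),S(222,386))):
    p,e=tri(t,a,s,b); P[n]=p; print(n,p,round(e,4))
for n,a in (("red",T(83,149)),("green",T(288,103)),("blue",T(159,509)),("white",T(369,461))): P[n]=onz(t,*a,.08); print(n,P[n])
# opposite posts red(120)-white(-60)? => stations 60,120,-60,-120
c=(P["red"]+P["white"])/2; d=(P["green"]+P["blue"])/2; print("dial",c,d)
c=(c+d)/2
yaws=[]
for n,k in (("red",120),("green",60),("white",-60),("blue",-120)):
    v=P[n]-c; yaws.append((np.degrees(np.arctan2(v[1],v[0]))+90-k+180)%360-180); print(n,np.linalg.norm(v[:2]))
yaw=np.radians(np.mean(yaws)); print("yaw",yaws,yaw)
Rm=np.array([[np.cos(yaw),-np.sin(yaw)],[np.sin(yaw),np.cos(yaw)]])
key=c[:2]+Rm@[0,-.2]; print("dial",c,"key",key)
print("key top view",onz(t,*T(530,176),.109),onz(t,*T(569,278),.109),"bar",onz(t,*T(165,313),.101),onz(t,*T(277,290),.101))
print("rings z",onz(t,*T(72,223),.063),onz(t,*T(104,418),.063))
# tray corners from top
hsv=cv2.cvtColor(t["img"],cv2.COLOR_RGB2HSV);m=cv2.inRange(hsv,(0,150,70),(6,255,255))|cv2.inRange(hsv,(172,150,70),(180,255,255));m[:, :440]=0;m[:,520:]=0;m[:225]=0;m[325:]=0
q=cv2.approxPolyDP(cv2.convexHull(max(cv2.findContours(m,0,1)[0],key=cv2.contourArea)),6,True)[:,0];print(q)
w=np.array([onz(t,*x,.032) for x in q.astype(float)]);print(w,w.mean(0))
m=cv2.inRange(cv2.cvtColor(s["img"],cv2.COLOR_RGB2HSV),(0,150,70),(6,255,255));m[:, :400]=0;m[:183]=0;m[245:]=0;m[:,500:]=0
q=cv2.approxPolyDP(cv2.convexHull(max(cv2.findContours(m,0,1)[0],key=cv2.contourArea)),4,True)[:,0];print(q)
print([onz(s,*x,.032) for x in q.astype(float)])
E
```

```text
ringA [0.5265 0.2039 0.0597] 0.0009
ringB [0.4073 0.184  0.06  ] 0.0011
red [0.5706 0.1947 0.0782] 0.0002
green [0.596  0.0696 0.0791] 0.0008
blue [0.3535 0.149  0.0797] 0.0004
white [0.3796 0.0244 0.0802] 0.0005
keyfar [ 0.5453 -0.0737  0.1067] 0.003
keynear [ 0.4824 -0.0954  0.1127] 0.0013
barred [0.4787 0.0885 0.1005] 0.0008
shank [0.4655 0.1943 0.0614] 0.0008
red [0.5698 0.1945 0.08  ]
green [0.5955 0.0693 0.08  ]
blue [0.3537 0.1491 0.08  ]
white [0.3794 0.0243 0.08  ]
dial [0.4746 0.1094 0.08  ] [0.4746 0.1092 0.08  ]
red 0.12777353847197526
green 0.12737949062439372
white 0.12760671526050593
blue 0.1273178287679567
yaw [np.float64(11.850805715745366), np.float64(11.681015648977962), np.float64(11.775806549071234), np.float64(11.78357695726379)] 0.20547414343279
dial [0.4746 0.1093 0.08  ] key [ 0.5154 -0.0865]
key top view [ 0.5439 -0.0745  0.109 ] [ 0.4832 -0.0953  0.109 ] bar [0.4682 0.1425 0.101 ] [0.4805 0.0763 0.101 ]
rings z [0.5265 0.2037 0.063 ] [0.4077 0.184  0.063 ]
[[495 228]
 [510 311]
 [459 320]
 [443 237]]
[[ 0.534  -0.4209  0.032 ]
 [ 0.3244 -0.4444  0.032 ]
 [ 0.3075 -0.3132  0.032 ]
 [ 0.5146 -0.2845  0.032 ]] [ 0.4201 -0.3657  0.032 ]
[[405 209]
 [406 202]
 [427 186]
 [495 207]
 [475 235]]
[array([ 0.4947, -0.2528,  0.032 ]), array([ 0.5172, -0.2878,  0.032 ]), array([ 0.5327, -0.4163,  0.032 ]), array([ 0.322 , -0.4394,  0.032 ]), array([ 0.2889, -0.2698,  0.032 ])]
```

Request:
{"name": "move_arm", "arguments": {"gripper": [0.6,0.6,0.6,0.6,0.6,0.6,0.6,0.6], "linear": [[3,-2.4,0],[3.4,-2.7,0],[3.4,-2.7,0],[3.4,-2.7,0],[3.4,-2.7,0],[3.4,-2.7,0],[3.4,-2.7,0],[3.4,-2.7,0]], "twist": [3.3,0,0,0,0,0,0,0], "squeeze": 40}}

```text
clock: 1.1
position: [0.3663, -0.3529, 0.2315]
tool_rot: [3.141, -0.0, 0.164]
force: [0.9, -0.8, 0.6]
grip_width: 0.0513
finger_force: 0.0
```

Request:
{"name": "move_arm", "arguments": {"gripper": [0.6,0.6,0.6,0.6,0.6,0.6,0.6,0.6], "linear": [[1.5,-4.1,0],[1.5,-4.1,0],[1.5,-4.1,0],[1.5,-4.1,0],[1.5,-4.1,0],[1.5,-4.1,0],[1.5,-4.1,0],[1.5,-4.1,0]], "twist": [0,0,0,0,0,0,0,0]}}

```text
clock: 1.9
position: [0.4302, -0.0094, 0.2315]
tool_rot: [3.141, -0.001, 0.164]
force: [0.8, -0.7, 0.2]
grip_width: 0.0511
finger_force: 0.0
```

```bash
cat > d.py <<'E'
import sys
from h import *
# usage: d.py x y z yawdeg -> remaining shift in final tool axes (cm), twist deg
x,y,z,w=map(float,sys.argv[1:5]); o=monitor.observe(); p=o["position"]; yaw=o["tool_rot"][2]
tw=(np.degrees(yaw)-w+180)%360-180
for n,a in (("now axes",yaw),("final axes",np.radians(w))):
    d=np.array([x,y,z])-p; print(n,np.round(100*np.array([d[0]*np.cos(a)+d[1]*np.sin(a),d[0]*np.sin(a)-d[1]*np.cos(a),-d[2]]),2))
print("twist",round(tw,1),"p",p.round(4),"rot",o["tool_rot"].round(3),"q",o["qpos"].round(2),"F",o["force"].round(1),"M",o["moment"].round(2),"w",round(o["grip_width"],4),"t",o["clock"])
E
python3 d.py .467 .194 .055 9.4
```

```text
now axes [  6.95 -19.47  17.65]
final axes [  6.95 -19.47  17.65]
twist -0.0 p [ 0.4302 -0.0094  0.2315] rot [ 3.141e+00 -1.000e-03  1.640e-01] q [ 0.17  0.22 -0.33  2.07  0.1   0.86 -1.62] F [ 0.8 -0.7  0.2] M [ 0.01 -0.02  0.04] w 0.0511 t 1.9
```

Request:
{"name": "move_arm", "arguments": {"gripper": [0.6,0.6,0.6,0.6,0.6,0.6,0.6,0.6], "linear": [[1.4,-3.8,0],[1.4,-3.8,0],[1.4,-3.8,0],[1.4,-3.8,2],[1.3,-3.8,2.5],[0,0,4],[0,0,2],[0,0,0]], "twist": [0,0,0,0,0,0,0,0]}}

```text
clock: 2.7
position: [0.4658, 0.1873, 0.124]
tool_rot: [3.141, 0.004, 0.165]
force: [-0.8, -0.8, 0.2]
grip_width: 0.0517
finger_force: 0.0
```

```bash
python3 d.py .467 .194 .055 9.4
```

```text
now axes [ 0.23 -0.64  6.9 ]
final axes [ 0.23 -0.64  6.9 ]
twist 0.0 p [0.4658 0.1873 0.124 ] rot [3.141 0.004 0.165] q [-0.23  0.5  -0.36  2.    0.27  0.69 -2.16] F [-0.8 -0.8  0.2] M [-0.05  0.   -0.03] w 0.0517 t 2.7
```

Request:
{"name": "move_arm", "arguments": {"gripper": [0.6,0.6,0.6,0.6,0.6], "linear": [[0.2,-0.5,1],[0,0,2],[0,0,2],[0,0,1.3],[0,0,0]], "twist": [0,0,0,0,0]}}

```text
clock: 3.2
position: [0.4681, 0.1929, 0.0627]
tool_rot: [3.141, 0.001, 0.164]
force: [0.5, 0.7, 1.4]
grip_width: 0.0513
finger_force: 0.0
```

```bash
python3 d.py .467 .194 .055 9.4; python3 - <<'E'
from h import *
f=grab("side"); cv2.imwrite('pics/a.png',cv2.resize(cv2.cvtColor(f["img"],4)[160:320,220:400],None,fx=3.5,fy=3.5))
E
```

```text
now axes [-0.09 -0.13  0.77]
final axes [-0.09 -0.13  0.77]
twist 0.0 p [0.4681 0.1929 0.0627] rot [3.141e+00 1.000e-03 1.640e-01] q [-0.28  0.61 -0.31  2.02  0.34  0.56 -2.23] F [0.5 0.7 1.4] M [0.04 0.01 0.01] w 0.0513 t 3.2
```

View pics/a.png

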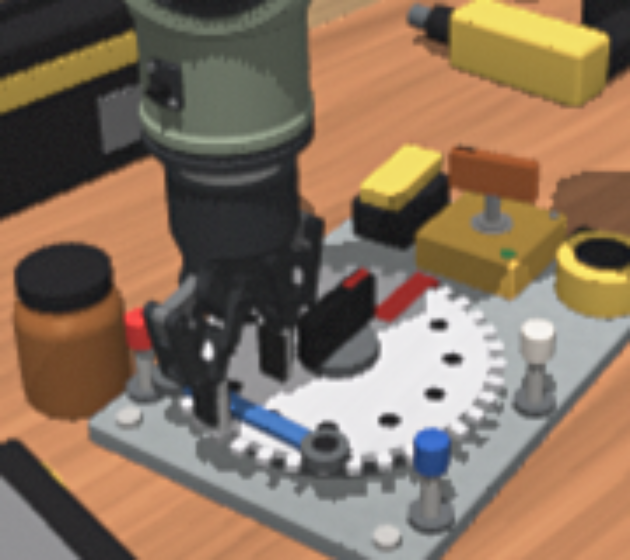

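The fingers straddle the blue shank, at about (213,405) and (278,360) in the crop, and clear the bar. Next: down and grip.

Request:
{"name": "move_arm", "arguments": {"gripper": [0.6,0.6,0.0,0.0,0.0,0.0,0.0], "linear": [[-0.1,-0.1,0.7],[0,0,0],[0,0,0],[0,0,0],[0,0,0],[0,0,0],[0,0,0]], "twist": [0,0,0,0,0,0,0], "squeeze": 50}}

```text
clock: 3.95
position: [0.4674, 0.1937, 0.0567]
tool_rot: [-3.142, -0.001, 0.164]
force: [-1.6, -0.9, 7.0]
grip_width: 0.0118
finger_force: 48.8
```

Request:
{"name": "move_arm", "arguments": {"gripper": [0,0,0,0,0,0], "linear": [[0,0,-1.5],[0,0,-3],[0,0,-4],[0,0,-4],[0,1,-1],[0,2,0]], "twist": [0,0,0,0,0,0]}}

```text
clock: 4.55
position: [0.4727, 0.1648, 0.193]
tool_rot: [-3.141, -0.003, 0.166]
force: [0.6, 0.5, -1.1]
grip_width: 0.0121
finger_force: 49.1
```

```bash
python3 d.py .42 -.366 .009 7.1; python3 - <<'E'
from h import *
f=grab("side"); cv2.imwrite('pics/b.png',cv2.resize(cv2.cvtColor(f["img"],4)[140:320,220:420],None,fx=3,fy=3))
E
```

```text
now axes [-13.96  51.48  18.4 ]
final axes [-11.79  52.02  18.4 ]
twist 2.4 p [0.4727 0.1648 0.193 ] rot [-3.141e+00 -3.000e-03  1.660e-01] q [-0.14  0.4  -0.4   1.95  0.2   0.83 -2.06] F [ 0.6  0.5 -1.1] M [-0.05  0.01  0.01] w 0.0121 t 4.55
```

View pics/b.png

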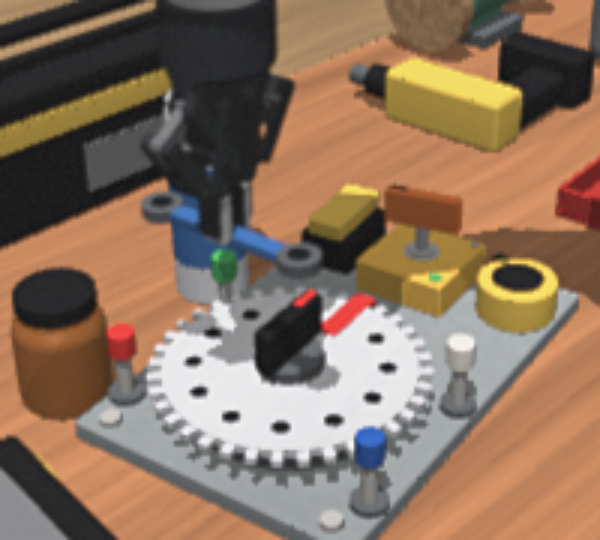

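The spanner is held level, its rings at (160,205) and (300,255) in the crop. Carry it to the tray.

Request:
{"name": "move_arm", "arguments": {"gripper": [0,0,0,0,0,0,0,0], "linear": [[-1,3,0],[-0.9,4.2,0],[-0.9,4.2,0],[-0.9,4.2,0],[-0.9,4.2,0],[-0.9,4.2,0],[-0.9,4.2,0],[-0.9,4.2,0]], "twist": [2.4,0,0,0,0,0,0,0]}}

```text
clock: 5.4
position: [0.4395, -0.1686, 0.1908]
tool_rot: [-3.142, 0.001, 0.122]
force: [1.5, 0.1, -1.8]
grip_width: 0.0122
finger_force: 49.1
```

Request:
{"name": "move_arm", "arguments": {"gripper": [0,0,0,0,0,0,0], "linear": [[-0.9,4.2,0],[-0.9,4.2,0],[-0.9,4.2,1],[-0.9,4.2,3],[-0.9,2.7,3],[0,0,3],[0,0,0]], "twist": [0,0,0,0,0,0,0]}}

```text
clock: 6.1
position: [0.4172, -0.3629, 0.0888]
tool_rot: [-3.137, 0.005, 0.121]
force: [-0.3, 0.9, 0.1]
grip_width: 0.0118
finger_force: 49.2
```

```bash
python3 d.py .42 -.366 .01 7.1; python3 - <<'E'
from h import *
f=grab("top"); save(f,'pics/c0.png'); cv2.imwrite('pics/c.png',cv2.resize(cv2.cvtColor(f["img"],4)[200:340,400:560],None,fx=3,fy=3))
E
```

```text
now axes [0.25 0.34 7.88]
final axes [0.24 0.34 7.88]
twist -0.2 p [ 0.4172 -0.3629  0.0888] rot [-3.137  0.005  0.121] q [ 0.75  0.61 -0.2   1.89  0.18  0.66 -1.01] F [-0.3  0.9  0.1] M [ 0.06 -0.01  0.03] w 0.0118 t 6.1
```

View pics/c.png

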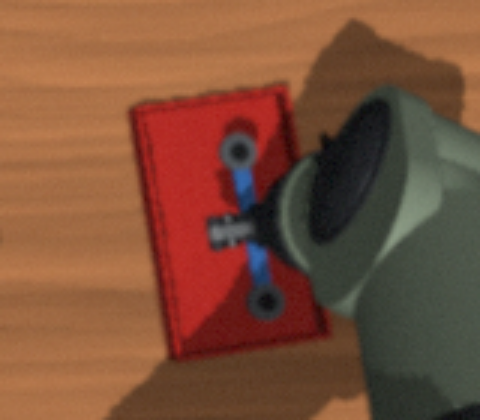

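The spanner sits over the tray and parallel to it: rings at (238,150) and (266,300) in the crop, tray from (130,90) to (330,355). Lower and release.

Request:
{"name": "move_arm", "arguments": {"gripper": [0,0,0,0,0,0], "linear": [[0.2,0.3,2],[0,0,3],[0,0,2],[0,0,0.5],[0,0,0.2],[0,0,0]], "twist": [0,0,0,0,0,0]}}

```text
clock: 6.75
position: [0.4228, -0.3667, 0.017]
tool_rot: [3.141, -0.001, 0.123]
force: [0.2, 0.1, -1.1]
grip_width: 0.0119
finger_force: 49.2
```

Request:
{"name": "move_arm", "arguments": {"gripper": [0,0,0,0.4,0.4,0.4,0.4], "linear": [[0,0,0.4],[0,0,0.3],[0,0,0],[0,0,0],[0,0,0],[0,0,0],[0,0,-1]], "twist": [0,0,0,0,0,0,0]}}

```text
clock: 7.45
position: [0.4216, -0.366, 0.0181]
tool_rot: [-3.14, 0.001, 0.122]
force: [-0.1, -0.2, -0.6]
grip_width: 0.0344
finger_force: 0.0
```

Request:
{"name": "move_arm", "arguments": {"gripper": [0.4,0.4,0.6,0.7,0.7,0.7,0.7,0.7], "linear": [[0,0,-2],[0,0,-4],[0,0,-4],[0.5,-2,-4],[1,-4.2,-2],[1,-4.2,0],[1,-4.2,0],[1,-4.2,0]], "twist": [0,0,0,0,0,0,0,0]}}

```text
clock: 8.25
position: [0.4437, -0.1728, 0.1797]
tool_rot: [3.141, -0.001, 0.122]
force: [0.2, -0.2, 0.1]
grip_width: 0.0597
finger_force: 0.0
```

Request:
{"name": "move_arm", "arguments": {"gripper": [0.7,0.7,0.7,0.7,0.7,0.7,0.7,0.7], "linear": [[1,-4.2,0],[1,-4.2,0],[1,-4.2,0],[1,-4.2,0],[1,-4.2,0],[1,-4.2,0],[0,0,0],[0,0,0]], "twist": [0,0,0,0,0,0,-7.9,-7.9]}}

```text
clock: 9.05
position: [0.4724, 0.0847, 0.1793]
tool_rot: [3.141, -0.0, 0.406]
force: [-0.2, -1.1, -1.2]
grip_width: 0.0598
finger_force: 0.0
```

Request:
{"name": "move_arm", "arguments": {"gripper": [0.7,0.7,0.7,0.7,0.7,0.7,0.7,0.7], "linear": [[0,0,0],[0,0,0],[0,0,0],[0,0,0],[0,0,0],[0,0,0],[0,0,0],[0,0,0]], "twist": [-7.9,-7.9,-7.9,-7.9,-7.9,-7.9,-7.9,-7.9]}}

```text
clock: 9.85
position: [0.4726, 0.0829, 0.1793]
tool_rot: [3.141, 0.001, 1.507]
force: [0.2, -0.3, 0.6]
grip_width: 0.0599
finger_force: 0.0
```

```bash
python3 d.py .4746 .1093 .07 101.8; python3 - <<'E'
from m import *
t,s=grab("top"),grab("side")
for f,r in((t,(440,225,520,325)),(s,(400,180,500,245))):
    for b in blobs(f,(100,110,50),(125,255,255),r): print(b[:3], onz(f,*b[1],.014))
E
```

```text
now axes [ 2.65  0.03 10.93]
final axes [ 2.55  0.74 10.93]
twist -15.5 p [0.4726 0.0829 0.1793] rot [3.141e+00 1.000e-03 1.507e+00] q [ 0.23  0.43 -0.68  2.    0.37  0.83 -0.72] F [ 0.2 -0.3  0.6] M [-0.02 -0.01  0.  ] w 0.0599 t 9.85
(np.int32(156), array([474.7, 273.8]), [array([474.8, 273.9]), array([36.5,  4.4]), np.float64(80.1)]) [ 0.42012542 -0.36542443  0.014     ]
(np.int32(98), array([448.9, 210.7]), [array([448.8, 210.7]), array([31. ,  3.1]), np.float64(17.8)]) [ 0.41743449 -0.35934648  0.014     ]
```

Spanner measured at the tray centre (0.420, -0.365). Now onto the grip bar.

Request:
{"name": "move_arm", "arguments": {"gripper": [0.7,0.7,0.7,0.7,0.7,0.7,0.7,0.7], "linear": [[0,0,0],[0,0,0],[2.5,0.7,2],[0,0,3],[0,0,2],[0,0,2],[0,0,0],[0,0,0]], "twist": [-7.8,-7.7,0,0,0,0,0,0]}}

```text
clock: 10.75
position: [0.4746, 0.1091, 0.0893]
tool_rot: [-3.142, 0.0, 1.769]
force: [0.6, 0.5, 1.1]
grip_width: 0.06
finger_force: 0.0
```

```bash
python3 d.py .4746 .1093 .07 101.8
```

```text
now axes [0.02 0.01 1.93]
final axes [0.02 0.01 1.93]
twist -0.4 p [0.4746 0.1091 0.0893] rot [-3.142  0.     1.769] q [ 0.13  0.6  -0.64  2.05  0.56  0.67 -0.68] F [0.6 0.5 1.1] M [-0.02 -0.03 -0.01] w 0.06 t 10.75
```

Request:
{"name": "move_arm", "arguments": {"gripper": [0.7,0.7,0.0,0.0,0.0,0.0,0.0,0.0], "linear": [[0,0,1.5],[0,0,0.3],[0,0,0],[0,0,0],[0,0,0],[0,0,0],[0,0,0],[0,0,0]], "twist": [-0.4,0,0,0,0,0,0,0], "squeeze": 60}}

```text
clock: 11.55
position: [0.4745, 0.1089, 0.0712]
tool_rot: [3.141, 0.0, 1.778]
force: [-3.5, -0.7, 8.3]
grip_width: 0.0154
finger_force: 58.5
```

Request:
{"name": "move_arm", "arguments": {"gripper": [0,0,0,0,0,0,0,0], "linear": [[0,0,0],[0,0,0],[0,0,0],[0,0,0],[0,0,0],[0,0,0],[0,0,0],[0,0,0]], "twist": [-5,-5,-5,-5,-5,-5,0,0]}}

```text
clock: 12.35
position: [0.4751, 0.1093, 0.0712]
tool_rot: [3.14, 0.0, 2.301]
force: [0.9, 1.4, 4.3]
grip_width: 0.0149
finger_force: 58.9
```

```bash
python3 d.py .4746 .1093 .07 131.8
```

```text
now axes [ 0.04 -0.04  0.12]
final axes [ 0.04 -0.04  0.12]
twist 0.0 p [0.4751 0.1093 0.0712] rot [3.14  0.    2.301] q [ 0.2   0.66 -0.74  2.05  0.71  0.69 -0.27] F [0.9 1.4 4.3] M [ 0.23 -0.25  0.02] w 0.0149 t 12.35
```

One click, and the wrist moment has settled near zero. Three more.

Request:
{"name": "move_arm", "arguments": {"gripper": [0,0,0,0,0,0,0,0], "linear": [[0,0,0],[0,0,0],[0,0,0],[0,0,0],[0,0,0],[0,0,0],[0,0,0],[0,0,0]], "twist": [-5,-5,-5,-5,-5,-5,0,0]}}

```text
clock: 13.15
position: [0.4755, 0.1098, 0.0712]
tool_rot: [3.139, 0.001, 2.824]
force: [4.4, 4.3, -0.4]
grip_width: 0.0151
finger_force: 58.8
```

Request:
{"name": "move_arm", "arguments": {"gripper": [0,0,0,0,0,0,0,0], "linear": [[0,0,0],[0,0,0],[0,0,0],[0,0,0],[0,0,0],[0,0,0],[0,0,0],[0,0,0]], "twist": [-5,-5,-5,-5,-5,-5,0,0]}}

```text
clock: 13.95
position: [0.4755, 0.1105, 0.0712]
tool_rot: [3.139, 0.003, -2.935]
force: [6.0, 9.8, -3.0]
grip_width: 0.0151
finger_force: 59.2
```

Request:
{"name": "move_arm", "arguments": {"gripper": [0,0,0,0,0,0,0,0], "linear": [[0,0,0],[0,0,0],[0,0,0],[0,0,0],[0,0,0],[0,0,0],[0,0,0],[0,0,0]], "twist": [-5,-5,-5,-5,-5,-5,0,0]}}

```text
clock: 14.75
position: [0.4752, 0.1111, 0.0713]
tool_rot: [3.14, 0.004, -2.411]
force: [3.6, 12.9, -3.8]
grip_width: 0.0154
finger_force: 59.7
```

```bash
python3 d.py .4746 .1093 .07 -138.2
```

```text
now axes [ 0.17 -0.1   0.13]
final axes [ 0.17 -0.1   0.13]
twist 0.1 p [0.4752 0.1111 0.0713] rot [ 3.14   0.004 -2.411] q [ 0.41  0.81 -1.07  2.04  0.95  0.9   1.09] F [ 3.6 12.9 -3.8] M [ 2.57 -0.63 -0.04] w 0.0154 t 14.75
```

Release, lift, and check the tooth.

Request:
{"name": "move_arm", "arguments": {"gripper": [0.7,0.7,0.7,0.7,0.7,0.7,0.7,0.7], "linear": [[0,0,0],[0,0,0],[0,0,0],[0,0,0],[0,0,-2],[0,0,-4],[0,0,-4],[0,0,0]], "twist": [0,0,0,0,0,0,0,0]}}

```text
clock: 15.55
position: [0.476, 0.1098, 0.1746]
tool_rot: [-3.139, 0.004, -2.411]
force: [-0.4, 0.1, -0.1]
grip_width: 0.0598
finger_force: 0.0
```

```bash
python3 d.py .5154 -.0865 .076 18.9; python3 - <<'E'
from m import *
for n,r in (("top",(225,195,340,330)),("side",(240,225,370,330))):
    f=grab(n)
    for b in blobs(f,(0,140,60),(6,255,255),r): print(n,b[0],b[1],b[2],onz(f,*b[1],.053))
c=np.array([.4746,.1093]);a=.2055-np.pi/2+2*np.pi/3
print("expected tooth",c+.104*np.array([np.cos(a),np.sin(a)]),"stripe mid",c+.075*np.array([np.cos(a),np.sin(a)]))
E
```

```text
now axes [ 10.17 -17.24   9.86]
final axes [-2.63 19.85  9.86]
twist -157.0 p [0.476  0.1098 0.1746] rot [-3.139  0.004 -2.411] q [ 0.52  0.67 -1.23  1.97  0.75  1.05  1.25] F [-0.4  0.1 -0.1] M [ 0.01 -0.03 -0.02] w 0.0598 t 15.55
side 19 [306.3 243.5] [array([306.5, 243.5]), array([1., 9.]), np.float64(90.0)] [0.54163027 0.07964821 0.053     ]
side 104 [259.8 253.4] [array([259.5, 253.5]), array([11.,  9.]), np.float64(90.0)] [0.58848181 0.18391815 0.053     ]
side 112 [280.9 259.6] [array([281.5, 259.5]), array([ 5., 27.]), np.float64(90.0)] [0.53467041 0.16428396 0.053     ]
expected tooth [0.55216061 0.17858457] stripe mid [0.53053313 0.15926483]
```

The tooth is at the red post: stripe direction measured at 42.5°, expected 41.8°. Now to the key.

Request:
{"name": "move_arm", "arguments": {"gripper": [0.7,0.7,0.7,0.7,0.7,0.7,0.7,0.7], "linear": [[0,0,0],[0,0,0],[0,0,0],[0.6,-4,0],[0.5,-4,0],[0.5,-4,0],[0.5,-4,0],[0.5,-3.8,0]], "twist": [7.7,7.7,7.6,0,0,0,0,0]}}

```text
clock: 16.45
position: [0.5136, -0.0888, 0.1694]
tool_rot: [3.141, -0.002, -2.812]
force: [0.7, 0.4, 0.1]
grip_width: 0.06
finger_force: 0.0
```

```bash
python3 d.py .515 -.0865 .076 -161.1
```

```text
now axes [-0.21  0.17  9.34]
final axes [-0.21  0.17  9.34]
twist -0.0 p [ 0.5136 -0.0888  0.1694] rot [ 3.141e+00 -2.000e-03 -2.812e+00] q [ 0.83  0.68 -1.12  1.89  0.72  1.04  1.31] F [0.7 0.4 0.1] M [0.02 0.   0.04] w 0.06 t 16.45
```

Request:
{"name": "move_arm", "arguments": {"gripper": [0.7,0.7,0.7,0.7,0.7], "linear": [[-0.2,0.2,2],[0,0,2],[0,0,1],[0,0,0],[0,0,0]], "twist": [0,0,0,0,0]}}

```text
clock: 16.95
position: [0.5154, -0.0838, 0.1208]
tool_rot: [3.141, -0.0, -2.811]
force: [0.2, -0.4, 0.3]
grip_width: 0.0599
finger_force: 0.0
```

```bash
python3 d.py .515 -.0865 .076 -161.1
```

```text
now axes [ 0.12 -0.24  4.48]
final axes [ 0.12 -0.24  4.48]
twist 0.0 p [ 0.5154 -0.0838  0.1208] rot [ 3.141 -0.    -2.811] q [ 0.78  0.74 -1.06  1.93  0.8   0.96  1.24] F [ 0.2 -0.4  0.3] M [-0.04  0.01 -0.01] w 0.0599 t 16.95
```

Request:
{"name": "move_arm", "arguments": {"gripper": [0.7,0.7,0.7,0.7,0,0,0,0], "linear": [[0.1,-0.2,1.5],[0,0,2],[0,0,0.9],[0,0,0],[0,0,0],[0,0,0],[0,0,0],[0,0,0]], "twist": [0,0,0,0,0,0,0,0], "squeeze": 40}}

```text
clock: 17.75
position: [0.5153, -0.0856, 0.0773]
tool_rot: [3.141, 0.001, -2.811]
force: [-0.8, 5.3, 4.7]
grip_width: 0.0116
finger_force: 40.5
```

```bash
python3 d.py .515 -.0865 .076 -161.1
```

```text
now axes [ 0.06 -0.07  0.13]
final axes [ 0.06 -0.07  0.13]
twist 0.0 p [ 0.5153 -0.0856  0.0773] rot [ 3.141e+00  1.000e-03 -2.811e+00] q [ 0.75  0.8  -1.    1.95  0.88  0.9   1.18] F [-0.8  5.3  4.7] M [ 1.29  0.18 -0.  ] w 0.0116 t 17.75
```

Request:
{"name": "move_arm", "arguments": {"gripper": [0,0,0,0,0,0,0,0], "linear": [[0,-0.1,0],[0,0,0],[0,0,0],[0,0,0],[0,0,0],[0,0,0],[0,0,0],[0,0,0]], "twist": [4,5,5,5,5,5,3,0]}}

```text
clock: 18.55
position: [0.5154, -0.0857, 0.0773]
tool_rot: [3.14, 0.0, 2.912]
force: [-5.6, 10.4, 7.5]
grip_width: 0.0116
finger_force: 40.8
```

```bash
cat > k.py <<'E'
from m import *
o=monitor.observe(); print("yaw",np.degrees(o["tool_rot"][2]).round(2),"key",round(-.125+np.radians(-161.1-np.degrees(o["tool_rot"][2])),3),"F",o["force"].round(1),"M",o["moment"].round(3),"q",o["qpos"].round(2),"w",o["grip_width"].round(4))
for n,r in (("top",(346,240,366,262)),("side",(345,225,385,250))):
    f=grab(n); print(n,[(int(b[0]),b[1]) for b in blobs(f,(45,90,50),(85,255,255),r,2)])
E
python3 k.py; python3 d.py .515 -.0865 .076 -161.1|head -1
```

```text
now axes [ 0.02 -0.08  0.13]Traceback (most recent call last):
  File "k.py", line 2, in <module>
    o=monitor.observe(); print("yaw",np.degrees(o["tool_rot"][2]).round(2),"key",round(-.125+np.radians(-161.1-np.degrees(o["tool_rot"][2])),3),"F",o["force"].round(1),"M",o["moment"].round(3),"q",o["qpos"].round(2),"w",o["grip_width"].round(4))
                                                                                                                                                                                                                            ^^^^^^^^^^^^^^^^^^^^^
AttributeError: 'float' object has no attribute 'round'
```

Request:
{"name": "move_arm", "arguments": {"gripper": [0,0,0,0], "linear": [[0.1,0.15,0],[0,0,0],[0,0,0],[0,0,0]], "twist": [1,1,1,0]}}

```text
clock: 18.95
position: [0.5153, -0.0856, 0.0773]
tool_rot: [3.141, 0.001, 2.86]
force: [1.1, 0.3, 7.9]
grip_width: 0.0114
finger_force: 40.8
```

```bash
sed -i 's/,"w",o\["grip_width"\].round(4)//; s/round(-.125+np.radians(-161.1-np.degrees(o\["tool_rot"\]\[2\])),3)/round(-.125+np.radians((-161.1-np.degrees(o["tool_rot"][2]))%360),3)/' k.py; python3 k.py
```

```text
yaw 163.86 key 0.487 F [1.1 0.3 7.9] M [0.25  0.007 0.009] q [ 0.67  0.74 -0.87  1.96  0.78  0.82  0.64]
top [(9, array([356., 253.]))]
side [(7, array([364.6, 232.1]))]
```

Request:
{"name": "move_arm", "arguments": {"gripper": [0,0,0,0], "linear": [[0,0,0],[0,0,0],[0,0,0],[0,0,0]], "twist": [1,1,1,0]}}

```text
clock: 19.45
position: [0.5153, -0.0856, 0.0773]
tool_rot: [3.141, 0.001, 2.807]
force: [0.3, -0.1, 6.8]
grip_width: 0.0115
finger_force: 40.9
```

```bash
python3 k.py
```

```text
yaw 160.86 key 0.539 F [ 0.3 -0.1  6.8] M [ 0.139 -0.04  -0.119] q [ 0.66  0.74 -0.86  1.96  0.77  0.81  0.6 ]
top [(9, array([356., 253.]))]
side [(8, array([364.5, 232. ]))]
```

Request:
{"name": "move_arm", "arguments": {"gripper": [0,0,0,0], "linear": [[0,0,0],[0,0,0],[0,0,0],[0,0,0]], "twist": [1,1,1,0]}}

```text
clock: 19.95
position: [0.5153, -0.0856, 0.0773]
tool_rot: [3.141, 0.001, 2.755]
force: [1.4, 1.8, 7.8]
grip_width: 0.0118
finger_force: 40.9
```

```bash
python3 k.py
```

```text
yaw 157.85 key 0.591 F [1.4 1.8 7.8] M [ 0.239  0.035 -0.179] q [ 0.65  0.73 -0.85  1.96  0.77  0.81  0.55]
top [(9, array([356., 253.]))]
side [(7, array([364.7, 231.6]))]
```

The key now pulls clockwise (Mz is going negative), so the draw-in has begun. Continuing in small steps.

Request:
{"name": "move_arm", "arguments": {"gripper": [0,0,0,0], "linear": [[0,0,0],[0,0,0],[0,0,0],[0,0,0]], "twist": [1,1,0,0]}}

```text
clock: 20.45
position: [0.5153, -0.0856, 0.0773]
tool_rot: [3.141, 0.001, 2.721]
force: [0.5, 0.5, 7.8]
grip_width: 0.0115
finger_force: 40.9
```

```bash
python3 k.py
```

```text
yaw 155.88 key 0.626 F [0.5 0.5 7.8] M [ 0.157  0.008 -0.199] q [ 0.65  0.73 -0.84  1.96  0.76  0.8   0.52]
top [(9, array([356., 253.]))]
side [(7, array([364.7, 231.6]))]
```

Request:
{"name": "move_arm", "arguments": {"gripper": [0,0,0,0], "linear": [[0,0,0],[0,0,0],[0,0,0],[0,0,0]], "twist": [1,1,0,0]}}

```text
clock: 20.95
position: [0.5152, -0.0857, 0.0773]
tool_rot: [3.141, 0.001, 2.686]
force: [0.0, 1.2, 7.3]
grip_width: 0.0116
finger_force: 41.0
```

```bash
python3 k.py
```

```text
yaw 153.87 key 0.661 F [0.  1.2 7.3] M [ 0.081  0.061 -0.393] q [ 0.65  0.73 -0.83  1.96  0.75  0.8   0.49]
top [(9, array([356., 253.]))]
side [(10, array([364.5, 231.2]))]
```

Request:
{"name": "move_arm", "arguments": {"gripper": [0,0,0,0], "linear": [[0,0,0],[0,0,0],[0,0,0],[0,0,0]], "twist": [1,1,0,0]}}

```text
clock: 21.45
position: [0.5153, -0.0856, 0.0773]
tool_rot: [3.141, 0.001, 2.651]
force: [-0.4, 0.8, 7.8]
grip_width: 0.0112
finger_force: 41.0
```

```bash
python3 k.py
```

```text
yaw 151.87 key 0.696 F [-0.4  0.8  7.8] M [ 0.085  0.077 -0.325] q [ 0.64  0.72 -0.82  1.96  0.75  0.79  0.46]
top [(9, array([356., 253.]))]
side [(11, array([364.6, 231.1]))]
```

Request:
{"name": "move_arm", "arguments": {"gripper": [0,0,0,0], "linear": [[0,0,0],[0,0,0],[0,0,0],[0,0,0]], "twist": [1,0,0,0]}}

```text
clock: 21.95
position: [0.5153, -0.0856, 0.0773]
tool_rot: [3.141, 0.001, 2.633]
force: [-0.5, 1.1, 7.5]
grip_width: 0.0116
finger_force: 41.0
```

```bash
python3 k.py
```

```text
yaw 150.87 key 0.713 F [-0.5  1.1  7.5] M [ 0.142  0.052 -0.238] q [ 0.64  0.72 -0.82  1.96  0.74  0.79  0.45]
top [(9, array([356., 253.]))]
side [(11, array([364.6, 230.9]))]
```

Request:
{"name": "move_arm", "arguments": {"gripper": [0,0,0,0], "linear": [[0,0,0],[0,0,0],[0,0,0],[0,0,0]], "twist": [1,0,0,0]}}

```text
clock: 22.45
position: [0.5152, -0.0856, 0.0773]
tool_rot: [3.141, 0.001, 2.616]
force: [-0.9, 0.3, 8.5]
grip_width: 0.0117
finger_force: 41.0
```

```bash
python3 k.py
```

```text
yaw 149.88 key 0.731 F [-0.9  0.3  8.5] M [ 0.155  0.088 -0.238] q [ 0.64  0.72 -0.82  1.96  0.74  0.79  0.43]
top [(9, array([356., 253.]))]
side [(13, array([364.6, 230.6]))]
```

Request:
{"name": "move_arm", "arguments": {"gripper": [0,0,0,0], "linear": [[0,0,0],[0,0,0],[0,0,0],[0,0,0]], "twist": [1,0,0,0]}}

```text
clock: 22.95
position: [0.5152, -0.0856, 0.0773]
tool_rot: [3.141, 0.001, 2.598]
force: [-0.8, 1.8, 8.9]
grip_width: 0.0114
finger_force: 41.1
```

```bash
python3 k.py
```

```text
yaw 148.88 key 0.748 F [-0.8  1.8  8.9] M [ 0.16   0.153 -0.171] q [ 0.63  0.72 -0.81  1.96  0.74  0.79  0.42]
top [(9, array([356., 253.]))]
side [(14, array([364.5, 230.7]))]
```

Request:
{"name": "move_arm", "arguments": {"gripper": [0,0,0,0], "linear": [[0,0,0],[0,0,0],[0,0,0],[0,0,0]], "twist": [1,1,0,0]}}

```text
clock: 23.45
position: [0.5152, -0.0856, 0.0773]
tool_rot: [3.141, 0.001, 2.564]
force: [-0.3, 1.2, 9.3]
grip_width: 0.0115
finger_force: 41.0
```

```bash
python3 k.py
```

```text
yaw 146.9 key 0.783 F [-0.3  1.2  9.3] M [0.149 0.08  0.01 ] q [ 0.63  0.71 -0.8   1.96  0.73  0.78  0.39]
top [(9, array([356., 253.]))]
side [(13, array([364.6, 230.6]))]
```

Request:
{"name": "move_arm", "arguments": {"gripper": [0,0,0,0], "linear": [[0,0,0],[0,0,0],[0,0,0],[0,0,0]], "twist": [1,0,0,0]}}

```text
clock: 23.95
position: [0.5152, -0.0856, 0.0773]
tool_rot: [3.141, 0.001, 2.546]
force: [-0.1, 0.8, 9.0]
grip_width: 0.0115
finger_force: 41.1
```

```bash
python3 k.py;  python3 - <<'E'
from h import *
f=grab("side"); cv2.imwrite('pics/e.png',cv2.resize(cv2.cvtColor(f["img"],4)[180:270,320:420],None,fx=5,fy=5,interpolation=2))
E
```

```text
yaw 145.89 key 0.8 F [-0.1  0.8  9. ] M [ 0.177  0.112 -0.033] q [ 0.62  0.71 -0.8   1.96  0.73  0.78  0.37]
top [(9, array([356., 253.]))]
side [(13, array([364.6, 230.6]))]
```

View pics/e.png

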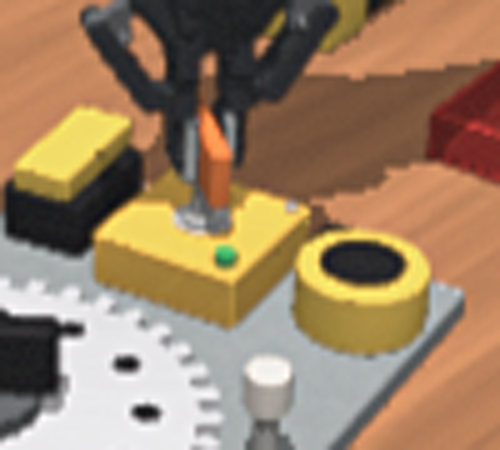

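```bash
python3 - <<'E'
from m import *
f=grab("side"); y=.2055
Rm=np.array([[np.cos(y),-np.sin(y)],[np.sin(y),np.cos(y)]]); p=np.array([.4746,.1093])+Rm@[-.031,-.169]
for z in(.05,.0575): print(z,proj(f,[*p,z]))
for fr in (cv2.cvtColor(cv2.imread('pics/side0.png'),4),f["img"]):
    h=cv2.cvtColor(fr,cv2.COLOR_RGB2HSV)[224:240,357:373]; m=(h[...,0]>38)&(h[...,0]<90)&(h[...,1]>60)
    for r in range(16):
        print(224+r,"".join("%4d"%(v if q else 0) for v,q in zip(h[r,:,0],m[r])))
E
```

```text
0.05 [364.89656519 231.82209006]
0.0575 [364.99825952 229.31107328]
224    0   0   0   0   0   0   0   0   0   0   0   0   0   0   0   0
225    0   0   0   0   0   0   0   0   0   0   0   0   0   0   0   0
226    0   0   0   0   0   0   0   0   0   0   0   0   0   0   0   0
227    0   0   0   0   0   0   0   0   0   0   0   0   0   0   0   0
228    0   0   0   0   0   0   0   0   0   0   0   0   0   0   0   0
229    0   0   0   0   0   0   0   0   0   0   0   0   0   0   0   0
230    0   0   0   0   0   0   0   0   0   0   0   0   0   0   0   0
231    0   0   0   0   0   0  39  43  41   0   0   0   0   0   0   0
232    0   0   0   0   0   0  57  69  69  60   0   0   0   0   0   0
233    0   0   0   0   0   0   0  48  48   0   0   0   0   0   0   0
234    0   0   0   0   0   0   0   0   0   0   0   0   0   0   0   0
235    0   0   0   0   0   0   0   0   0   0   0   0   0   0   0   0
236    0   0   0   0   0   0   0   0   0   0   0   0   0   0   0   0
237    0   0   0   0   0   0   0   0   0   0   0   0   0   0   0   0
238    0   0   0   0   0   0   0   0   0   0   0   0   0   0   0  
[... 475 characters left out ...]
 0   0   0
230    0   0   0   0   0   0  59  70  69  63   0   0   0   0   0   0
231    0   0   0   0   0   0  62  71  70  67   0   0   0   0   0   0
232    0   0   0   0   0   0  44  70  69  51   0   0   0   0   0   0
233    0   0   0   0   0   0   0   0   0   0   0   0   0   0   0   0
234    0   0   0   0   0   0   0   0   0   0   0   0   0   0   0   0
235    0   0   0   0   0   0   0   0   0   0   0   0   0   0   0   0
236    0   0   0   0   0   0   0   0   0   0   0   0   0   0   0   0
237    0   0   0   0   0   0   0   0   0   0   0   0   0   0   0   0
238    0   0   0   0   0   0   0   0   0   0   0   0   0   0   0   0
239    0   0   0   0   0   0   0   0   0   0   0   0   0   0   0   0
```

The green pin at (225,257) in the crop has risen about 2.2 px; 7.5 mm would be 2.5 px. It has stayed level over the last steps, and the torque has passed zero. A small nudge on to check that it is held firmly.

Request:
{"name": "move_arm", "arguments": {"gripper": [0,0,0,0], "linear": [[0,0,0],[0,0,0],[0,0,0],[0,0,0]], "twist": [1,1,0,0]}}

```text
clock: 24.55
position: [0.5152, -0.0856, 0.0773]
tool_rot: [3.141, 0.001, 2.511]
force: [-0.9, 0.5, 8.8]
grip_width: 0.0115
finger_force: 41.0
```

```bash
python3 k.py
```

```text
yaw 143.89 key 0.835 F [-0.9  0.5  8.8] M [ 0.151  0.121 -0.127] q [ 0.62  0.71 -0.79  1.96  0.72  0.78  0.34]
top [(9, array([356., 253.]))]
side [(14, array([364.5, 230.7]))]
```

Request:
{"name": "move_arm", "arguments": {"gripper": [0,0,0,0], "linear": [[0,0,0],[0,0,0],[0,0,0],[0,0,0]], "twist": [1,1,0,0]}}

```text
clock: 25.05
position: [0.5152, -0.0856, 0.0774]
tool_rot: [3.141, 0.001, 2.477]
force: [-0.9, -0.0, 8.2]
grip_width: 0.0112
finger_force: 41.1
```

```bash
python3 k.py
```

```text
yaw 141.91 key 0.87 F [-0.9 -0.   8.2] M [0.127 0.122 0.182] q [ 0.61  0.71 -0.78  1.96  0.72  0.77  0.31]
top [(9, array([356., 253.]))]
side [(14, array([364.5, 230.7]))]
```

The pin stays up. Release straight up and look.

Request:
{"name": "move_arm", "arguments": {"gripper": [0.5,0.5,0.5,0.5,0.5,0.5,0.5,0.5], "linear": [[0,0,0],[0,0,0],[0,0,0],[0,0,0],[0,0,-2],[0,0,-4],[0,0,-4],[0,0,0]], "twist": [0,0,0,0,0,0,0,0]}}

```text
clock: 25.95
position: [0.5166, -0.0855, 0.1809]
tool_rot: [3.139, 0.005, 2.477]
force: [1.9, 0.2, -1.2]
grip_width: 0.0427
finger_force: 0.0
```

```bash
python3 k.py;  python3 - <<'E'
from h import *
f=grab("side"); a=cv2.resize(cv2.cvtColor(f["img"],4)[170:320,230:510],None,fx=2.5,fy=2.5,interpolation=2)
cv2.imwrite('pics/f.png',a)
E
```

```text
yaw 141.9 key 0.87 F [ 1.9  0.2 -1.2] M [ 0.004  0.003 -0.025] q [ 0.71  0.57 -0.91  1.89  0.55  0.95  0.45]
top [(9, array([356., 253.]))]
side [(13, array([364.6, 230.6]))]
```

View pics/f.png

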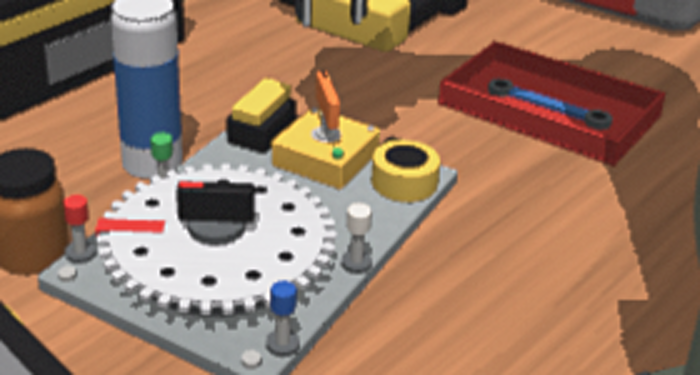

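```bash
python3 - <<'E'
from m import *
f=grab("side"); t=grab("top")
for im in (cv2.cvtColor(cv2.imread('pics/side0.png'),4),f["img"]):
    a=im.astype(float); print((a[225:238,363:367,0]).mean(1).round(0))   # red channel: yellow high, green low
e=[b for b in blobs(t,(8,170,120),(17,255,255),(340,215,395,262))]; print(e)
for b in blobs(f,(8,170,90),(17,255,255),(345,190,380,235)): print(b)
h=[proj(t,p) for p in ([.4830,-.0955,.109],[.5440,-.0745,.109])]; print(h)
E
```

```text
[196. 222. 241. 240. 241. 236. 166.  90. 150. 236. 234. 178. 149.]
[148. 157. 211. 231. 153.  89.  64.  68. 158. 244. 241. 189. 157.]
[(np.int32(24), array([360.1, 245.8]), [array([359.8, 245.8]), array([4.9, 4.2]), np.float64(45.0)], array([358, 243,   6,   6], dtype=int32))]
(np.int32(120), array([361. , 210.1]), [array([360.9, 209.4]), array([22.1,  7.3]), np.float64(71.6)], array([357, 199,   9,  22], dtype=int32))
[array([371.92393096, 249.17770076]), array([362.11186944, 223.56988069])]
```

Request:
{"name": "move_arm", "arguments": {"gripper": [0.5,0.5,0.5,0.5,0.5], "linear": [[-2.2,-2.9,0],[-2.5,-3.2,0],[-2.5,-3.2,0],[-2.5,-3.2,0],[-2.5,-3.2,0]], "twist": [0,0,0,0,0]}}

```text
clock: 26.7
position: [0.5132, -0.286, 0.1756]
tool_rot: [-3.141, -0.002, 2.477]
force: [0.4, 1.1, 0.9]
grip_width: 0.0429
finger_force: 0.0
```

```bash
python3 - <<'E'
from m import *
o=monitor.observe(); print(o["position"],o["force"].round(1),o["clock"])
f=grab("side"); t=grab("top"); save(t,'pics/t2.png'); save(f,'pics/s2.png')
a0=cv2.cvtColor(cv2.imread('pics/side0.png'),4)
for im in (a0,f["img"]):
    a=im.astype(float); print((a[225:238,363:367,0]).mean(1).round(0))
for b in blobs(t,(8,170,100),(17,255,255),(340,215,395,262)): 
    print(b)
    q=cv2.boxPoints(tuple(map(lambda v: tuple(v) if np.ndim(v) else float(v),b[2])))
    w=np.array([onz(t,*x,.109) for x in q.astype(float)]); ed=max((w[1]-w[0],w[2]-w[1]),key=np.linalg.norm); a=np.degrees(np.arctan2(ed[1],ed[0])); print(a, "key",np.radians(11.77-a))
E
```

```text
[ 0.51323318 -0.2859989   0.17562002] [0.4 1.1 0.9] 26.7
[196. 222. 241. 240. 241. 236. 166.  90. 150. 236. 234. 178. 149.]
[146. 155. 208. 229. 150.  87.  64.  68. 156. 242. 239. 186. 155.]
(np.int32(135), array([367.3, 235.8]), [array([367.1, 236.1]), array([ 5.2, 28.8]), np.float64(35.2)], array([358, 224,  19,  25], dtype=int32))
-36.906112319598535 key 0.8495584270475687
```

The pin is still up with nothing touching it and the key is at about 0.85. The rise measures 6 to 7.5 mm, so I'll re-grip and test that the lock really holds.

```bash
python3 d.py .5153 -.0856 .077 141.9
```

```text
now axes [12.48 16.18  9.79]
final axes [12.38 16.26  9.79]
twist -0.4 p [ 0.5123 -0.29    0.1749] rot [-3.14e+00 -1.00e-03  2.47e+00] q [ 0.99  0.66 -0.86  1.72  0.58  1.03  0.82] F [-0.6  0.7  0.2] M [-0.01 -0.    0.  ] w 0.0428 t 26.8
```

Request:
{"name": "move_arm", "arguments": {"gripper": [0.5,0.5,0.5,0.5,0.5,0.5,0.5,0.5], "linear": [[2.4,3.2,0],[2.5,3.3,0],[2.5,3.3,0],[2.5,3.3,0],[2.4,3.1,0],[0,0,2],[0,0,2],[0,0,0]], "twist": [0,0,0,0,0,0,0,0]}}

```text
clock: 27.6
position: [0.5154, -0.0804, 0.1342]
tool_rot: [-3.14, -0.004, 2.478]
force: [0.3, 0.5, 0.3]
grip_width: 0.0429
finger_force: 0.0
```

```bash
python3 d.py .5153 -.0856 .077 141.9
```

```text
now axes [-0.31 -0.42  5.72]
final axes [-0.31 -0.42  5.72]
twist 0.1 p [ 0.5154 -0.0804  0.1342] rot [-3.14  -0.004  2.478] q [ 0.66  0.63 -0.86  1.92  0.62  0.88  0.39] F [0.3 0.5 0.3] M [0.03 0.02 0.02] w 0.0429 t 27.6
```

Request:
{"name": "move_arm", "arguments": {"gripper": [0.5,0.5,0.5,0.5,0.5,0,0,0], "linear": [[-0.3,-0.4,0],[0,0,2],[0,0,2.5],[0,0,1.2],[0,0,0],[0,0,0],[0,0,0],[0,0,0]], "twist": [0,0,0,0,0,0,0,0]}}

```text
clock: 28.4
position: [0.5171, -0.0868, 0.0808]
tool_rot: [-3.141, 0.001, 2.476]
force: [-4.5, -3.2, 8.0]
grip_width: 0.0116
finger_force: 38.8
```

```bash
python3 k.py
```

```text
yaw 141.89 key 0.87 F [-4.5 -3.2  8. ] M [-0.714  0.828  0.162] q [ 0.62  0.7  -0.79  1.95  0.71  0.78  0.32]
top [(9, array([356., 253.]))]
side [(13, array([364.6, 230.6]))]
```

Request:
{"name": "move_arm", "arguments": {"gripper": [0,0,0,0,0], "linear": [[0,0,0],[0,0,0],[0,0,0],[0,0,0],[0,0,0]], "twist": [1,1,1,0,0]}}

```text
clock: 29.0
position: [0.5171, -0.0869, 0.0808]
tool_rot: [-3.141, 0.002, 2.424]
force: [-4.0, -3.4, 9.3]
grip_width: 0.0115
finger_force: 43.5
```

```bash
python3 k.py
```

```text
yaw 138.91 key 0.922 F [-4.  -3.4  9.3] M [-0.691  0.854  0.527] q [ 0.61  0.7  -0.78  1.95  0.7   0.78  0.28]
top [(9, array([356., 253.]))]
side [(13, array([364.6, 230.6]))]
```

Resistance rose to +0.53 N m and the pin did not change, so the lock holds. Ease back, release and retreat.

Request:
{"name": "move_arm", "arguments": {"gripper": [0,0,0.5,0.5,0.5,0.5,0.5,0.5], "linear": [[0,0,0],[0,0,0],[0,0,0],[0,0,0],[0,0,0],[0,0,-2],[0,0,-4],[0,0,-4]], "twist": [-2,-1.5,0,0,0,0,0,0]}}

```text
clock: 29.9
position: [0.5165, -0.0857, 0.1807]
tool_rot: [3.142, -0.001, 2.486]
force: [0.3, -1.6, 0.7]
grip_width: 0.0428
finger_force: 0.0
```

Request:
{"name": "move_arm", "arguments": {"gripper": [0.5,0.5,0.5,0.5], "linear": [[0,0,-3],[0,0,0],[0,0,0],[0,0,0]], "twist": [0,0,0,0]}}

```text
clock: 30.3
position: [0.5165, -0.0863, 0.2089]
tool_rot: [-3.141, -0.001, 2.485]
force: [0.1, -0.7, -0.2]
grip_width: 0.0426
finger_force: 0.0
```

```bash
python3 k.py; python3 - <<'E'
from m import *
for n,r in (("side",(240,225,370,330)),):
    f=grab(n)
    for b in blobs(f,(0,140,60),(6,255,255),r): print(n,b[0],b[1],onz(f,*b[1],.053))
    for b in blobs(f,(100,110,50),(125,255,255),(400,180,500,245)): print("spanner",onz(f,*b[1],.014))
print(bot.job_done())
E
```

```text
yaw 142.39 key 0.861 F [ 0.1 -0.7 -0.2] M [-0.002 -0.039  0.004] q [ 0.73  0.54 -0.94  1.86  0.51  1.01  0.5 ]
top [(9, array([356., 253.]))]
side [(13, array([364.6, 230.6]))]
side 19 [306.3 243.5] [0.54163027 0.07964821 0.053     ]
side 104 [259.8 253.4] [0.58848181 0.18391815 0.053     ]
side 115 [281.1 259.6] [0.53434601 0.16395955 0.053     ]
spanner [ 0.41794719 -0.35964495  0.014     ]
the job is handed in; nothing more can be done
None
```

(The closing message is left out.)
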